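# Turn the washed cup over to drain on the red crate's side

### The arm

A 7-joint arm with a two-finger parallel gripper is mounted at the origin on the work surface. World frame = base frame: x ahead of the robot, y to its left, z up, the work surface at z = 0. Lengths are in m, angles in rad, forces in N, time in s.
With the tool pointing down it reaches from about 0.4 to 0.85 m from the base axis. Payload 4.5 kg.
Tool frame: the origin (TCP) lies midway between the tips of the shut fingers; the grasp point (between the pads) lies 19 mm behind it; y points along the fingers, z is the direction in which the jaws open and shut, and the axes are right-handed (so a half turn about y gives the same grasp; the last joint's range is limited). The gripper opens to 88 mm and grips with 3 to 60 N. Pads are 18 mm wide; open, the fingers measure 123 mm over their backs; the gripper's body (75 mm by 187 mm) begins 45 mm behind the grasp point.
Start: joints at [-1.071, 0.689, -0.195, 1.565, 0.157, 0.902, -0.215], TCP at [0.281, 0.558, 0.239] pointing down, gripper open.
Joint ranges: [-3.01, 3.01], [-0.46, 2.08], [-1.47, 1.51], [0.13, 2.56], [-1, 4.14], [0.04, 2.09], [-2.66, 2.66]. Speed limits (rad/s): [2.57, 2.57, 3.14, 3.14, 3.14, 3.14, 3.14].

### API

Orientations are given as a unit quaternion [x, y, z, w].
In Python, from plant import r, snapshot, get_calibration, job, boxes_of gives the robot as it stands. The module is installed in compiled form; this text tells all that it offers.
- The arm moves only by the shell command python3 -m handwheel 'ROWS' [OPENING] [FORCE]. ROWS is JSON, a list that holds one entry, the list of rows, each a list of 6 numbers: the shift along the tool's x, y, z as a fraction of full scale, then the turn, a rotation vector about the tool's x, y, z as a fraction of full scale. In form: [[[x, y, z, wx, wy, wz], ...]]. A call has 1 to 12 rows; each row is the pose to reach, as a shift and turn from the pose commanded when the call began, along the tool's axes at that moment, turning the shorter way round; what a row does not reach only later rows make up. Full scale, the value 1, is 100 cm for a shift and 180 degrees for a turn. A row lasts 1/12 s, in which the tool goes at most 41.7 mm and 7.16 degrees, less where a joint would pass 70% of its speed; a pose out of reach is approached as far as the arm can. A call with a number of a shift or a turn outside -1 to 1 is refused whole. A call with a gripper value outside its range is refused whole. OPENING is the opening, from -1 (shut) to 1 (fully open), set as the call begins (- or left out, the last holds). The fingers move at their own pace and stop on an object; FORCE is the grip in N (left out, the last holds). Time passes only in rows, so rows that repeat a pose let the fingers close. It gives the time, the measured TCP pose, the force and the opening at its end, in the units of the state.
- r.get_state(): the state, without advancing time (a new reading comes with each control period).
- snapshot(name): name is "side" or "top"; returns the picture (480x640x3 uint8, red, green, blue); there is no depth.
- get_calibration(name): a dict with "fx", "fy", "cx", "cy" (pixels), "T" (4x4, takes a point from camera to world coordinates). Camera axes: x right, y down, z forward; pixel columns grow to the right and rows downward; lengths in m; the calibration is good to about 2 mm. A picture is of the moment at which its call begins. get_calibration takes no time and is no camera call.
- job.finish_job(): hands the job in, once; it reports no verdict.
Trained networks look in the newest picture that a camera, given by its name, has taken for a name from the list of things; names that differ only in an ending like _2 or _b are one class to them, and where a whole thing is asked for, a point or a joint stands for the part that bears it (a point fixed in the world has none). Each returns a list of dicts, best first, with "confidence" (0 to 1); they miss things now and then, are a little off and sometimes report something else, mostly with a low value. They report only what shows in the picture. A call takes as long as a camera call. They do not tell look-alikes from the thing itself.
- boxes_of(thing, camera): "bbox" ([left, top, right, bottom] in pixels, round what is visible of it).
The state is a dict: "clock": time; "q": joint angles; "qd": joint speeds; "joint_torque": joint torques, N m; "tool_pos": TCP position; "eef_rot": TCP orientation; "contact_force": force on the tool from outside, world axes, zero at the start; "moment": the same for the moment, N m; "opening": opening from 0.0 (shut) to 1.0 (fully open).
Only numpy, scipy, OpenCV 4.12 (cv2) and the standard library are available. Lean on these libraries where they do the work, as an engineer would, in place of code of your own. Each camera call takes 0.05 s, during which the arm holds its last target. There are 200 camera calls.

### The job

One of the two yellow square cups is still standing mouth-up. Turn it over and stand it mouth-down in the middle of the grey drain mat that lies on the same side (left or right) as the red crate. Leave the other cup, the jar, the bottle caps, the spatula and the jug where they are.

Things in the scene. Friction and masses are not known exactly. Their poses are not given: they have to be found in the camera images.
- cup: the cup to turn over: rigid yellow plastic, square, straight sides, 58 x 58 mm outside, 100 mm tall, wall 4 mm, flat closed base, about 120 g; starts upright, mouth up; lies steadily on any flat side. Origin: centre of the base's underside; z from base to mouth, x and y square to the side faces. It and the other cup may swap places from run to run
- cup_mouth (a point): centre of that cup's mouth, in the plane of its rim, 100 mm from the base's underside along the cup's z
- other_cup: an identical yellow cup that already stands mouth-down (closed square base on top); leave it. Origin at the centre of its rim, on the counter; z up
- left_mat: grey ribbed drain mat on the robot's left (+y), 170 x 170 mm, 6 mm thick, fixed to the counter; origin at the centre of its underside, x and y along its edges
- right_mat: identical grey drain mat on the robot's right (-y); origin at the centre of its underside
- red_crate: red plastic slatted crate with pale blue bottles, 140 (x) x 280 (y) x 110 mm, fixed, at the back of the counter, on the left (y > 0) or on the right (y < 0), bottles reach about 165 mm high; origin at the centre of its underside. Its side decides the mat
- green_crate: green crate of the same size with white bottles, fixed, on the other side; origin at the centre of its underside
- jar: closed glass jar with a white lid, 72 mm wide, 110 mm tall, standing between the crates; origin at the centre of its underside; leave it
- cap_a: blue bottle cap, 40 mm wide, 16 mm high, lying on the counter; origin at the centre of its underside; leave it
- cap_b: second blue bottle cap, same size; origin at the centre of its underside; leave it
- spatula: wooden spatula, 260 mm long, lying along its x at the left side; leave it
- jug: collapsed white HDPE jug, about 200 x 130 mm, 50 mm high, lying at the left side; origin at the centre of its underside; leave it
Not all that is in view belongs to the job. What is shaped like the right_mat but green is not meant.

How it is judged:
At the end, for the whole second after the job is handed in: The cup that was mouth-up stands mouth-down, at rest, its rim flat on the drain mat on the red crate's side (left mat if the crate is at y > 0, else right mat), its mouth's centre within 45 mm of the mat's centre and its axis within about 6 degrees of vertical (angle between cup's own z axis and vertical above 3.04 rad and height (world z) of cup_mouth between 0.003 and 0.01 m and linear speed of cup below 0.02 m/s and ((world y of red_crate above 0 m and horizontal distance between cup_mouth and left_mat below 0.045 m) or (world y of red_crate below 0 m and horizontal distance between cup_mouth and right_mat below 0.045 m))); the robot touches nothing.
It fails at once if the other cup is moved by more than 20 mm or tipped (distance of other_cup from where it was at the start of the episode above 0.02 m or angle between other_cup's own z axis and vertical above 0.3 rad).
It fails at once if another thing on the counter (jar, bottle caps, spatula, jug) is moved by more than 20 mm (distance of any of jar, cap_a, cap_b, spatula, jug from where it was at the start of the episode above 0.02 m).
It also fails if it takes over 67 s, if anything falls off the work surface, if the arm or the gripper's body presses on something with over 40 N, if the wrist force passes 120 N, or if a joint passes its speed limit or range.

## Working session

There is one attempt and no reset: what is moved stays moved. The work goes in short steps, Python scripts to look and compute and a shell command to move; the robot and the scene stay as the last step left them, time stands still between calls to the robot, and variables do not carry over. Pictures are saved under pics/ and viewed, about 8 in all and at most 12, crops included, and the job is handed in when it is done.

```bash
mkdir -p pics; python3 - <<'E'
from plant import r, snapshot, get_calibration
import cv2,numpy as np
np.set_printoptions(precision=4,suppress=True)
s=r.get_state(); print(s)
for n in("side","top"):
    cv2.imwrite(f"pics/{n}0.png",snapshot(n)[:,:,::-1]); c=get_calibration(n); print(n,c)
E
```

```text
{'clock': 0.0, 'q': array([-1.0712,  0.69  , -0.1945,  1.5664,  0.1573,  0.9025, -0.2151]), 'qd': array([-0.0007,  0.0019, -0.0012,  0.0003,  0.0002, -0.0017, -0.0022]), 'joint_torque': array([  0.0004, -52.7554,  -1.2663, -15.3427,  -0.0526,   0.0065,
         0.0001]), 'tool_pos': array([0.2805, 0.5578, 0.2379]), 'eef_rot': array([ 0.6887, -0.1633,  0.1631, -0.6874]), 'contact_force': array([0.0503, 0.3623, 0.1564]), 'moment': array([ 0.0125, -0.0099, -0.0144]), 'opening': 1.002228646280913}
side {'fx': 474.13650890939243, 'fy': 474.13650890939243, 'cx': 316.10744096855024, 'cy': 238.597960585294, 'T': array([[ 0.7833, -0.4506,  0.4282, -0.03  ],
       [-0.6215, -0.5566,  0.5513, -0.549 ],
       [-0.0101, -0.698 , -0.716 ,  0.9913],
       [ 0.    ,  0.    ,  0.    ,  1.    ]])}
top {'fx': 506.5235689749489, 'fy': 506.5235689749489, 'cx': 316.61558463703005, 'cy': 232.14292869770352, 'T': array([[ 0.0088, -0.9843,  0.1761,  0.2562],
       [-0.9999, -0.0109, -0.0111,  0.136 ],
       [ 0.0128, -0.176 , -0.9843,  1.4718],
       [ 0.    ,  0.    ,  0.    ,  1.    ]])}
```

View pics/top0.png

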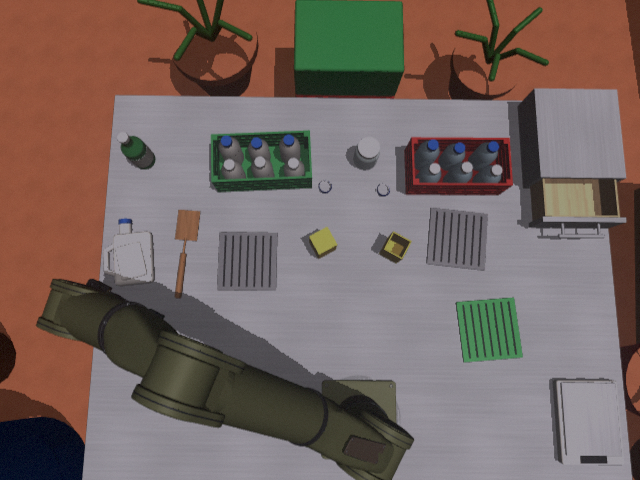

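View pics/side0.png

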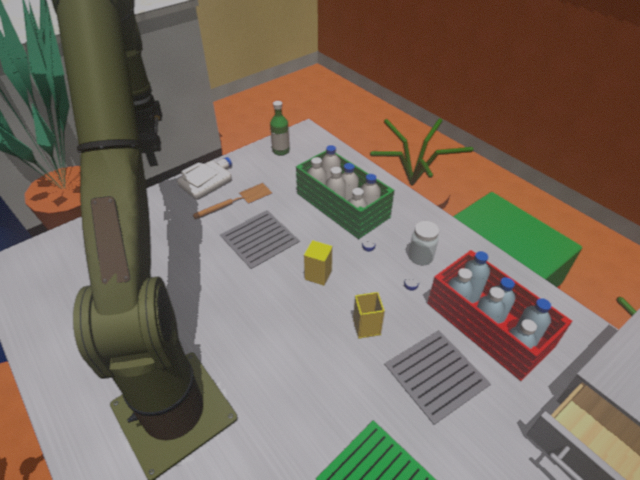

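Top view: red crate is at (461,165), on the right (y<0), so the target is the grey right mat at (457,239). 
Candidates for the cup: (396,247) is open and mouth-up, so it's the one I want. (322,242) has a closed top, so it's the other cup. 
For the mat, (489,329) is green and not meant, and (248,261) is the left one. 
Next I'll fit the poses by silhouette and check the choice in a crop.

```bash
cat > h.py <<'E'
import cv2,numpy as np
from plant import get_calibration
from scipy.optimize import minimize
np.set_printoptions(precision=4,suppress=True)
def proj(n,P):
    c=get_calibration(n);T=c["T"];p=(np.asarray(P)-T[:3,3])@T[:3,:3]
    return np.c_[c["fx"]*p[:,0]/p[:,2]+c["cx"],c["fy"]*p[:,1]/p[:,2]+c["cy"]]
def unproj(n,u,v,z):
    c=get_calibration(n);T=c["T"];d=T[:3,:3]@[(u-c["cx"])/c["fx"],(v-c["cy"])/c["fy"],1]
    return T[:3,3]+d*(z-T[2,3])/d[2]
def box(x,y,yaw,w,z0,z1):
    c,s=np.cos(yaw),np.sin(yaw);h=w/2
    return np.array([[x+c*a-s*b,y+s*a+c*b,z] for z in(z0,z1) for a in(-h,h) for b in(-h,h)])
def fit(masks,x0,w,z0,z1):
    def cost(p):
        e=0
        for n,m in masks.items():
            k=np.zeros((480*4,640*4),np.uint8)
            hull=cv2.convexHull(((proj(n,box(*p,w,z0,z1))+.5)*4).astype(np.float32)).astype(np.int32)
            cv2.fillConvexPoly(k,hull,255); e+=np.abs(cv2.resize(k,(640,480),interpolation=cv2.INTER_AREA)/255.-m).sum()
        return e
    best=None
    for yaw in np.arange(0,1.57,.26):
        o=minimize(cost,[x0[0],x0[1],yaw],method="Nelder-Mead",options=dict(initial_simplex=np.array([x0[0],x0[1],yaw])+np.array([[0,0,0],[.01,0,0],[0,.01,0],[0,0,.15]]),maxiter=80))
        if best is None or o.fun<best.fun: best=o
    return best.x,best.fun
def ymask(img,uv,rad=45):
    hsv=cv2.cvtColor(img,cv2.COLOR_BGR2HSV)
    m=(cv2.inRange(hsv,(22,120,30),(36,255,255))>0).astype(np.uint8)
    m=cv2.morphologyEx(m,cv2.MORPH_CLOSE,np.ones((5,5)))
    k=np.zeros_like(m);cv2.circle(k,(int(uv[0]),int(uv[1])),rad,1,-1);return m*k
E
python3 - <<'E'
from h import *
I={n:cv2.imread(f"pics/{n}0.png") for n in("side","top")}
for nm,tu,su in(("cup",(396,247),(369,315)),("other",(322,242),(318,262))):
    x0=unproj("top",*tu,.08)
    m={"top":ymask(I["top"],tu,32),"side":ymask(I["side"],su,32)}
    print(nm,x0,[v.sum() for v in m.values()],*fit(m,x0[:2],.058,0,.1))
def quad(n,pts,z): print([unproj(n,*p,z)[:2] for p in pts])
for nm,u in(("matR",(457.5,239)),("jar",(368,148)),("capa",(325,187)),("capb",(383,190)),("crate",(461,186))): print(nm,unproj("top",*u,.006))
quad("top",[(430,208),(488,213),(485,270),(427,265)],.006)
quad("side",[(437,333),(489,380),(436,418),(387,366)],.006)
a=cv2.resize(I["top"][190:290,290:510],None,fx=3.5,fy=3.5,interpolation=2);cv2.imwrite("pics/crop.png",a)
# orientation model search
from plant import r
from scipy.spatial.transform import Rotation as R
import itertools
s=r.get_state();q=s["q"];Rt=R.from_quat(s["eef_rot"]);print(Rt.as_matrix())
E
```

```text
cup [ 0.4658 -0.1009  0.08  ] [np.uint64(199), np.uint64(917)] [ 0.472  -0.1026  0.8196] 694.3686274509804
other [0.4776 0.1051 0.08  ] [np.uint64(426), np.uint64(837)] [0.4826 0.105  0.715 ] 353.156862745098
matR [ 0.5026 -0.2954  0.006 ]
jar [ 0.7796 -0.0341  0.006 ]
capa [0.6558 0.0957 0.006 ]
capb [ 0.6487 -0.0778  0.006 ]
crate [ 0.664  -0.3124  0.006 ]
[array([ 0.5952, -0.217 ]), array([ 0.582 , -0.3895]), array([ 0.4119, -0.3721]), array([ 0.4248, -0.203 ])]
[array([ 0.5884, -0.2249]), array([ 0.5853, -0.3805]), array([ 0.427 , -0.3649]), array([ 0.4318, -0.2128])]
[[ 0.8935 -0.0006  0.4491]
 [-0.4491 -0.0015  0.8935]
 [ 0.0001 -1.     -0.0016]]
```

View pics/crop.png

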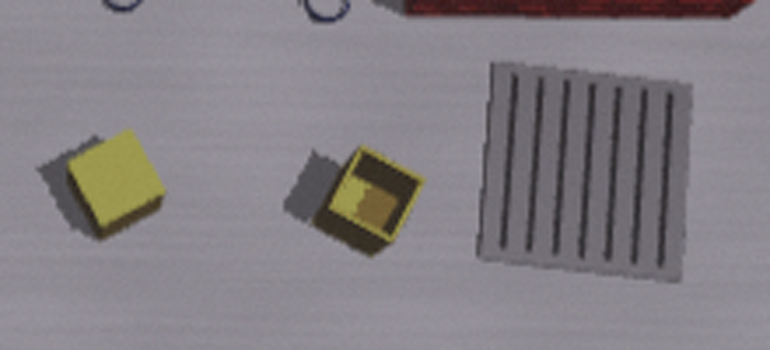

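The crop confirms it: the cup at (396,247) is open, and the one at (322,242) has a closed top. Next I'll get the pose from the rim corners and work out a kinematic model.

```bash
python3 - <<'E'
from h import *
P=np.array([[362,146],[424,180],[392,242],[330,206]])/3.5+[290,190]
W=np.array([unproj("top",*p,.1)[:2] for p in P]);print("cup",W,W.mean(0),[np.degrees(np.arctan2(*(W[i]-W[i-1])[::-1])) for i in range(4)])
P=np.array([[131,130],[165,192],[102,225],[68,163]])/3.5+[290,190]
W=np.array([unproj("top",*p,.1)[:2] for p in P]);print("other",W.mean(0),[np.degrees(np.arctan2(*(W[i]-W[i-1])[::-1])) for i in range(4)])
from plant import r
from scipy.spatial.transform import Rotation as R
import itertools
s=r.get_state();q=s["q"];Rt=R.from_quat(s["eef_rot"])
# axes z,y,z,y,z,y,z with signs; base offset & tool const multiples of 90deg
G=R.create_group("O");res=[]
for sg in itertools.product([1,-1],repeat=7):
    A=R.identity()
    for k,(a,g) in enumerate(zip("zyzyzyz",sg)):A=A*R.from_euler(a,g*q[k])
    for o in range(4):
        B=R.from_euler("z",o*np.pi/2)*A
        e=(B*G).inv()*Rt; mm=e.magnitude();j=mm.argmin();res.append((mm[j],sg,o,G[j].as_quat().round(2)))
res.sort(key=lambda t:t[0])
for t in res[:8]:print(t)
E
```

```text
cup [[ 0.5053 -0.0912]
 [ 0.4787 -0.1395]
 [ 0.4294 -0.1133]
 [ 0.4573 -0.0652]] [ 0.4676 -0.1023] [np.float64(-28.396611130188777), np.float64(-118.83631630821488), np.float64(151.98733856757906), np.float64(59.89357326306039)]
other [0.4781 0.1021] [np.float64(-61.3829871788166), np.float64(-151.3040865982167), np.float64(118.40088976055749), np.float64(29.03980544133637)]
(np.float64(5.081999660983147e-16), (-1, -1, -1, -1, -1, -1, -1), 2, array([0.5, 0.5, 0.5, 0.5]))
(np.float64(5.464131126067814e-16), (-1, 1, -1, 1, -1, 1, -1), 0, array([ 0.5, -0.5, -0.5,  0.5]))
(np.float64(0.002238833764888533), (-1, 1, -1, 1, -1, 1, -1), 1, array([0.71, 0.  , 0.  , 0.71]))
(np.float64(0.002238833764888533), (-1, -1, -1, -1, -1, -1, -1), 3, array([0.  , 0.71, 0.71, 0.  ]))
(np.float64(0.0022388337648888224), (-1, 1, -1, 1, -1, 1, -1), 3, array([0.  , 0.71, 0.71, 0.  ]))
(np.float64(0.0022388337648888224), (-1, -1, -1, -1, -1, -1, -1), 1, array([0.71, 0.  , 0.  , 0.71]))
(np.float64(0.0031661892395181725), (-1, 1, -1, 1, -1, 1, -1), 2, array([0.5, 0.5, 0.5, 0.5]))
(np.float64(0.0031661892395181725), (-1, -1, -1, -1, -1, -1, -1), 0, array([ 0.5, -0.5, -0.5,  0.5]))
```

```bash
L='import json;from plant import r;s=r.get_state();open("log.txt","a").write(json.dumps([list(map(float,s["q"])),list(map(float,s["tool_pos"]))])+"\n")'
python3 -c "$L"
python3 -m handwheel '[[[0.134,-0.056,-0.077,0.05,0,0],[0.134,-0.056,-0.077,0.05,0,0],[0.134,-0.056,-0.077,0.05,0,0],[0.134,-0.056,-0.077,0.05,0,0]]]'; python3 -c "$L"
python3 -m handwheel '[[[0.134,-0.056,-0.077,0.05,0,0.05],[0.134,-0.056,-0.077,0.05,0,0.05],[0.134,-0.056,-0.077,0.05,0,0.05],[0.134,-0.056,-0.077,0.05,0,0.05],[0.134,-0.056,-0.077,0.05,0,0.05]]]'; python3 -c "$L"; cat log.txt
cat >> h.py <<'E'
from scipy.spatial.transform import Rotation as R
from scipy.optimize import least_squares
C=R.from_quat([.5,-.5,-.5,.5])
def frames(q):
    A=R.identity();o=[A]
    for k,a in enumerate("zyzyzyz"):A=A*R.from_euler(a,(-q[k] if k%2==0 else q[k]));o.append(A)
    return o
E
python3 - <<'E'
from h import *
import json
D=[json.loads(l) for l in open("log.txt")]
A=[];b=[]
for q,p in D:
    F=frames(q)
    z=lambda i:F[i].apply([0,0,1])
    A.append(np.c_[[0,0,1],z(2),z(4),z(6)]);b.append(p)
A=np.vstack(A);b=np.hstack(b);x,res,_,sv=np.linalg.lstsq(A,b,rcond=None);print(x,A@x-b,sv)
E
```

```text
clock: 0.43
tool_pos: [0.3651, 0.4278, 0.2941]
eef_rot: [-0.633, 0.15, -0.175, 0.739]
contact_force: [1.0, 0.6, 0.3]
opening: 1.002
clock: 0.85
tool_pos: [0.4476, 0.2907, 0.3372]
eef_rot: [-0.558, 0.186, -0.129, 0.798]
contact_force: [1.0, 1.0, 1.5]
opening: 0.997
[[-1.0712181061531227, 0.6898879622251531, -0.1945239615808926, 1.5661755690390093, 0.1572816388638883, 0.9025005390354267, -0.21510987252268002], [0.28049017272426857, 0.5579262933128326, 0.23801508635784274]]
[[-0.7675227652381316, 0.48055326096914863, -0.25135521944998596, 1.8281005234199759, 0.15049328737876194, 0.6969647039780087, 0.015307571730442789], [0.3650533694589674, 0.42781769743853637, 0.29413346176550875]]
[[-0.11014625294025557, 0.4349121497935684, -0.5422544347897206, 1.8601069104223136, -0.11034007660550038, 0.7093439925787481, 0.6030031845389828], [0.447634044647222, 0.2906967354811372, 0.3371764083836762]]
[0.1652 0.7668 0.1948 0.4188] [-0.0091  0.0178 -0.0211 -0.0135  0.0062  0.0089 -0.0173 -0.0023  0.0123] [3.0682 1.5803 0.2589 0.1464]
```

```bash
L='import json;from plant import r;s=r.get_state();open("log.txt","a").write(json.dumps([list(map(float,s["q"])),list(map(float,s["tool_pos"]))])+"\n")'
python3 -m handwheel '[[[0,-0.05,-0.15,0.15,0,0],[0,-0.05,-0.15,0.15,0,0],[0,-0.05,-0.15,0.15,0,0],[0,-0.05,-0.15,0.15,0,0],[0,-0.05,-0.15,0.15,0,0]]]'; python3 -c "$L"
python3 -m handwheel '[[[0,0,0,-0.1,0,0.2],[0,0,0,-0.1,0,0.2],[0,0,0,-0.1,0,0.2],[0,0,0,-0.1,0,0.2],[0,0,0,-0.1,0,0.2]]]'; python3 -c "$L"
python3 -m handwheel '[[[0,0,0,0,-0.2,-0.3],[0,0,0,0,-0.2,-0.3],[0,0,0,0,-0.2,-0.3],[0,0,0,0,-0.2,-0.3],[0,0,0,0,-0.2,-0.3],[0,0,0,0,-0.2,-0.3]]]'; python3 -c "$L";
python3 -m handwheel '[[[0,0,0,0.2,0,0.2],[0,0,0,0.2,0,0.2],[0,0,0,0.2,0,0.2],[0,0,0,0.2,0,0.2],[0,0,0,0.2,0,0.2],[0,0,0,0.2,0,0.2]]]'; python3 -c "$L"; tail -4 log.txt
python3 - <<'E'
from h import *
import json
D=[json.loads(l) for l in open("log.txt")]
def go(cols):
    A=np.vstack([np.c_[tuple(frames(q)[i].apply(np.eye(3)[j]) for i,j in cols)] for q,p in D]);b=np.hstack([p for q,p in D])
    x,res,_,sv=np.linalg.lstsq(A,b,rcond=None);print(cols,x,"rms",np.sqrt(np.mean((A@x-b)**2)),"sv",sv.min())
base=[(0,2),(2,2),(4,2),(6,2)]
go(base);go(base+[(2,0),(4,0)]);go(base+[(2,0),(4,0),(6,0)]);go(base+[(2,1),(4,1),(6,1)]);go(base+[(2,0),(4,0),(2,1),(4,1),(5,1)]);go(base+[(2,0),(4,0),(6,0),(2,1),(4,1),(6,1)])
E
```

```text
clock: 1.27
tool_pos: [0.4006, 0.1943, 0.3349]
eef_rot: [-0.41, 0.166, -0.15, 0.884]
contact_force: [1.2, 0.4, -1.2]
opening: 0.995
clock: 1.68
tool_pos: [0.402, 0.194, 0.3346]
eef_rot: [-0.467, 0.292, 0.122, 0.826]
contact_force: [0.2, -0.0, 0.8]
opening: 1.0
clock: 2.18
tool_pos: [0.4011, 0.1955, 0.335]
eef_rot: [-0.498, -0.043, -0.046, 0.865]
contact_force: [-0.2, 0.1, -0.2]
opening: 1.002
clock: 2.68
tool_pos: [0.4021, 0.1944, 0.3343]
eef_rot: [-0.247, 0.081, 0.193, 0.946]
contact_force: [-0.1, -0.1, -0.4]
opening: 0.997
[[0.6381975830178318, 0.47861809684249457, -1.090581074577668, 2.2438483612519184, -0.5087927151735901, 0.3276955613462512, 1.2285944038872205], [0.40060718056702666, 0.19425613412816173, 0.33488755873837384]]
[[0.3565288120945728, 0.7113745120966799, -0.8301681089602958, 1.756599116125299, -0.2664714284545327, 1.155606193690327, 1.0437957456556188], [0.40199950427924647, 0.19396488977465365, 0.3346143045621653]]
[[0.5121460702350242, 0.4005204486005949, -1.0165142473338382, 2.1902867743079124, -0.21967726598503062, 0.39898156202138546, 1.3471586330420129], [0.40
[... 558 characters left out ...]
0), (4, 0), (6, 0)] [ 0.3654  0.5467  0.3333  0.3172  0.0675 -0.013   0.0473] rms 0.011725000655694076 sv 0.22846476509700142
[(0, 2), (2, 2), (4, 2), (6, 2), (2, 1), (4, 1), (6, 1)] [ 0.3469  0.5634  0.3448  0.3261 -0.0188 -0.0269 -0.0004] rms 4.2384361306555365e-16 sv 0.24568037531478384
[(0, 2), (2, 2), (4, 2), (6, 2), (2, 0), (4, 0), (2, 1), (4, 1), (5, 1)] [ 0.3469  0.5634  0.3448  0.3261  0.      0.     -0.0188 -0.0269 -0.0004] rms 3.687171163423151e-16 sv 0.18051841992102513
[(0, 2), (2, 2), (4, 2), (6, 2), (2, 0), (4, 0), (6, 0), (2, 1), (4, 1), (6, 1)] [ 0.3469  0.5634  0.3448  0.3261 -0.      0.     -0.     -0.0188 -0.0269
 -0.0004] rms 3.1466035869084377e-16 sv 0.12942819069013248
```

The kinematic model is exact. A single roll with the tool horizontal would put the wrist about 5 cm above the counter, which is too low. I'll use two stages: grasp low and tilted, lay the cup on its side, then regrasp and stand it up. Next step is an IK search over approach yaws.

```bash
cat >> h.py <<'E'
lo=np.array([-3.01,-.46,-1.47,.13,-1,.04,-2.66]);hi=np.array([3.01,2.08,1.51,2.56,4.14,2.09,2.66])
def fk(q):
    F=frames(q);v=lambda i,t:F[i].apply(t)
    sh=np.array([0,0,.3469]);el=sh+v(2,[0,-.0188,.5634]);wr=el+v(4,[0,-.0269,.3448]);tp=wr+v(6,[0,-.0004,.3261])
    return tp,F[7]*C,(el,wr)
def ik(p,Rm,q0=None,n=12,seed=0):
    rng=np.random.default_rng(seed);out=[]
    def f(q):
        t,Rr,_=fk(q);return np.r_[(t-p)*3,(Rm.inv()*Rr).as_rotvec()]
    S=[q0] if q0 is not None else [];S+=list(lo+(hi-lo)*rng.uniform(.1,.9,(n,7)))
    for s in S:
        o=least_squares(f,np.clip(s,lo+.01,hi-.01),bounds=(lo,hi),max_nfev=60)
        if o.cost<1e-7:
            w=fk(o.x)[2];out.append((np.min(np.minimum(o.x-lo,hi-o.x)),w[0][2],w[1][2],o.x))
    return out
def tool(yaw,down,flip):  # tool y = direction yaw(deg) pitched down(deg), jaw horizontal
    a,b=np.radians([yaw,down]);y=np.array([np.cos(a)*np.cos(b),np.sin(a)*np.cos(b),-np.sin(b)])
    z=np.array([-np.sin(a),np.cos(a),0])*flip;return R.from_matrix(np.c_[np.cross(y,z),y,z])
def tcp(g,Rm): return np.asarray(g)+.019*Rm.as_matrix()[:,1]
E
cat > s.py <<'E'
from h import *
cup=np.array([.468,-.102]);mat=np.array([.505,-.296])
def rep(tag,g,Rm):
    o=[x for x in ik(tcp(g,Rm),Rm) if x[2]>.1]
    if o:
        b=max(o,key=lambda t:t[0]);print(tag,len(o),"margin %.2f elz %.2f wrz %.2f"%b[:3],b[3].round(2))
for yaw in(61,-29,151,-119):
  for fl in(1,-1): rep(("P1",yaw,fl),[*cup,.065],tool(yaw,20,fl))
for yaw in range(-180,180,30):
  for fl in(1,-1): rep(("P4",yaw,fl),[*mat,.066],tool(yaw,22,fl))
for yaw in range(-180,180,30):
  for fl in(1,): rep(("P23",yaw,fl),[.47,-.1,.03],tool(yaw,70,fl))
E
time python3 s.py
```

```text
('P1', 61, 1) 1 margin 0.00 elz 0.35 wrz 0.17 [ 1.34  1.56 -1.04  2.   -0.11  0.34 -2.66]
('P1', 61, -1) 4 margin 0.32 elz 0.32 wrz 0.17 [ 1.37  1.62 -1.13  2.    0.23  0.36  0.15]
('P1', 151, 1) 3 margin 0.26 elz 0.45 wrz 0.17 [ 0.33  1.39 -0.17  1.11 -0.14  1.83 -1.83]
('P1', 151, -1) 3 margin 0.26 elz 0.45 wrz 0.17 [ 0.3   1.39 -0.1   1.11 -0.18  1.83  1.36]
('P1', -119, 1) 2 margin 0.73 elz 0.47 wrz 0.17 [-0.54  1.35  0.41  1.62  0.41  1.19 -1.1 ]
('P1', -119, -1) 1 margin 0.61 elz 0.50 wrz 0.17 [-0.25  1.29 -0.12  1.61  0.78  1.48  1.66]
('P4', -180, 1) 6 margin 0.06 elz 0.35 wrz 0.18 [ 0.15  1.57  0.62  0.71 -0.12  2.03 -0.99]
('P4', -180, -1) 6 margin 0.06 elz 0.35 wrz 0.18 [ 0.17  1.56  0.57  0.7  -0.08  2.03  2.12]
('P4', -150, 1) 2 margin 0.50 elz 0.43 wrz 0.18 [-0.01  1.42  0.4   1.11  0.32  1.59 -0.95]
('P4', -150, -1) 1 margin 0.39 elz 0.45 wrz 0.18 [0.12 1.38 0.07 1.1  0.57 1.7  2.  ]
('P4', -120, 1) 8 margin 0.79 elz 0.50 wrz 0.18 [-0.08  1.29  0.17  1.55  0.86  1.24 -1.21]
('P4', -120, -1) 1 margin 0.65 elz 0.49 wrz 0.18 [-0.15  1.31  0.3   1.55  0.76  1.15  2.01]
('P
[... 1797 characters left out ...]
  1.89  0.84 -1.43]
('P23', -30, 1) 4 margin 0.17 elz 0.57 wrz 0.32 [ 0.53  1.16 -0.91  2.39  2.05  1.09 -0.92]
('P23', 0, 1) 4 margin 0.15 elz 0.61 wrz 0.32 [ 0.57  1.09 -0.73  2.41  2.37  0.8  -0.56]
('P23', 30, 1) 3 margin 0.24 elz 0.62 wrz 0.32 [ 0.66  1.06 -0.65  2.32  2.47  0.47 -0.02]
('P23', 60, 1) 4 margin 0.17 elz 0.63 wrz 0.32 [ 0.72  1.05 -0.65  2.17  1.75  0.21  1.24]
('P23', 90, 1) 3 margin 0.28 elz 0.66 wrz 0.32 [ 0.42  0.98 -0.16  2.03 -0.68  0.32 -2.15]
('P23', 120, 1) 3 margin 0.48 elz 0.65 wrz 0.32 [ 0.33  0.99 -0.11  1.9  -0.31  0.52 -2.06]
('P23', 150, 1) 3 margin 0.60 elz 0.65 wrz 0.32 [ 0.23  1.01 -0.08  1.83 -0.08  0.64 -1.84]
real	2m11.532s
user	2m3.075s
sys	0m0.232s
```

```bash
cat > s2.py <<'E'
from h import *
cup=np.array([.468,-.102]);mat=np.array([.505,-.296])
def rep(tag,g,Rm):
    o=[x for x in ik(tcp(g,Rm),Rm,n=6) if x[2]>.1]
    if o:
        b=max(o,key=lambda t:t[0]);print(tag,len(o),"margin %.2f elz %.2f wrz %.2f"%b[:3],b[3].round(2),flush=True)
for yaw in(61,-29,151,-119):
  for fl in(1,-1): rep(("P1",yaw,fl),[*cup,.075],tool(yaw,45,fl))
for yaw in(-120,-90,-60,-30,30,60,90):
  for fl in(1,-1): rep(("P2",yaw,fl),[.47,-.1,.03],tool(yaw,45,fl))
for yaw in(60,90,120,150,180):
  rep(("P3",yaw,-1),[.47,-.1,.03],tool(yaw,70,-1))
E
time python3 s2.py; python3 -c "
from plant import r
print(r.get_state())"
```

```text
('P1', 61, 1) 2 margin 0.12 elz 0.53 wrz 0.29 [ 1.14  1.24 -0.97  2.14  0.86  0.16  2.41]
('P1', 61, -1) 2 margin 0.06 elz 0.56 wrz 0.29 [ 1.06  1.17 -0.82  2.14 -0.34  0.1   0.46]
('P1', 151, 1) 1 margin 0.54 elz 0.57 wrz 0.29 [ 0.06  1.17  0.37  1.48 -0.46  1.39 -1.44]
('P1', 151, -1) 2 margin 0.77 elz 0.58 wrz 0.29 [ 0.39  1.14 -0.3   1.46  0.03  1.32  1.2 ]
('P1', -119, 1) 3 margin 0.70 elz 0.58 wrz 0.29 [-0.53  1.15  0.54  1.85  0.15  0.74 -0.8 ]
('P2', -120, 1) 3 margin 0.68 elz 0.54 wrz 0.25 [-0.51  1.23  0.52  1.81  0.13  0.72 -0.83]
('P2', -90, 1) 3 margin 0.46 elz 0.58 wrz 0.25 [-0.46  1.14  0.2   2.1   1.24  0.58 -1.61]
('P2', -90, -1) 1 margin 0.00 elz 0.43 wrz 0.25 [-0.84  1.43  0.92  2.12 -1.    0.25 -2.55]
('P2', -60, 1) 4 margin 0.18 elz 0.42 wrz 0.25 [ 0.25  1.44 -1.05  2.38  1.82  1.91 -1.64]
('P2', -60, -1) 1 margin 0.14 elz 0.55 wrz 0.25 [-0.39  1.2   0.04  2.42  2.14  0.92  0.97]
('P2', 30, 1) 1 margin 0.09 elz 0.54 wrz 0.25 [ 0.68  1.22 -0.27  2.47  3.69  0.97 -0.84]
('P2', 30, -1) 3 margin 0.05 elz 0.33 wrz 0.25 [ 1.2   1.6  -1.27  2.44  2.49  0.89 -2.61]
('P2'
[... 652 characters left out ...]
q': array([ 0.66055972,  0.98277354, -1.1838321 ,  1.88264034, -0.28431259,
        0.94048258,  1.58505063]), 'qd': array([-0.11852528,  1.08192377, -0.08441903, -0.6162438 , -0.10878032,
        1.06322667,  0.23306786]), 'joint_torque': array([ 7.44303837e-01, -5.05923808e+01, -1.46255019e+01, -6.40201628e+00,
       -2.48825826e+00, -3.20073450e-02, -2.70149577e-01]), 'tool_pos': array([0.40205557, 0.1944494 , 0.33433609]), 'eef_rot': array([-0.24740938,  0.08146812,  0.19339724,  0.94591176]), 'contact_force': array([-0.05052229, -0.11427223, -0.42229765]), 'moment': array([-0.63875211, -0.38460782,  0.0295059 ]), 'opening': 0.9971887299970421}
real	0m44.005s
user	0m38.637s
sys	0m0.345s
```

```bash
cat >> h.py <<'E'
def go(g,yaw,down,f,chk=True):
    from plant import r
    s=r.get_state();Rc=R.from_quat(s["eef_rot"]);Rm=tool(yaw,down,f);p=tcp(g,Rm)
    d=Rc.inv().apply(p-s["tool_pos"]);w=(Rc.inv()*Rm).as_rotvec()/np.pi
    print("shift",d.round(4),"turn",w.round(4),"rows",max(np.linalg.norm(d)/.0417,np.linalg.norm(w)*180/7.16).round(1),"t",round(s["clock"],2),"F",s["contact_force"].round(1),"op",round(s["opening"],3))
    if chk:
        Rs=[];q=s["q"]
        for k in np.linspace(.1,1,10):
            o=ik(s["tool_pos"]+k*(p-s["tool_pos"]),Rc*R.from_rotvec(w*np.pi*k),q0=q,n=0)
            if not o: print("ik fail at",k);break
            q=o[0][3]
        print("end margin",o[0][:3] if o else None,q.round(2))
E
python3 -c "
from h import *
go([.468,-.102,.22],151,45,-1)
print(); go([.468,-.102,.22],-119,45,1)"
```

```text
shift [-0.0131 -0.199  -0.2521] turn [-0.1918  0.288   0.0113] rows 8.7 t 2.68 F [-0.1 -0.1 -0.4] op 0.997
ik fail at 0.1
end margin None [ 0.66  0.98 -1.18  1.88 -0.28  0.94  1.59]

shift [-0.0142 -0.2158 -0.2609] turn [-0.3422  0.6254 -0.5747] rows 23.0 t 2.68 F [-0.1 -0.1 -0.4] op 0.997
ik fail at 0.6
end margin None [ 0.23  0.38 -0.41  2.16 -0.06  0.49  0.48]
```

```bash
python3 -m handwheel '[[[-0.013,-0.199,-0.252,-0.192,0.288,0.011],[-0.013,-0.199,-0.252,-0.192,0.288,0.011],[-0.013,-0.199,-0.252,-0.192,0.288,0.011],[-0.013,-0.199,-0.252,-0.192,0.288,0.011],[-0.013,-0.199,-0.252,-0.192,0.288,0.011],[-0.013,-0.199,-0.252,-0.192,0.288,0.011],[-0.013,-0.199,-0.252,-0.192,0.288,0.011],[-0.013,-0.199,-0.252,-0.192,0.288,0.011],[-0.013,-0.199,-0.252,-0.192,0.288,0.011],[-0.013,-0.199,-0.252,-0.192,0.288,0.011],[-0.013,-0.199,-0.252,-0.192,0.288,0.011],[-0.013,-0.199,-0.252,-0.192,0.288,0.011]]]' 1 25
python3 -c "
from h import *
from plant import r
print(r.get_state()['q'])
go([.468,-.102,.22],151,45,-1,0)
go([.468,-.102,.075],151,45,-1)"
```

```text
clock: 3.68
tool_pos: [0.4554, -0.0943, 0.2085]
eef_rot: [-0.566, 0.424, 0.097, 0.7]
contact_force: [-0.4, 0.1, 0.2]
opening: 1.0
[ 0.5022  0.9665 -0.5477  1.4423  0.0953  1.5392  1.0261]
shift [ 0.0023  0.0004 -0.0006] turn [0.0004 0.0003 0.0016] rows 0.1 t 3.68 F [-0.4  0.1  0.2] op 1.0
shift [ 0.1043  0.1035 -0.0005] turn [0.0004 0.0003 0.0016] rows 3.5 t 3.68 F [-0.4  0.1  0.2] op 1.0
end margin (np.float64(0.7464736051667238), np.float64(0.5644669130382669), np.float64(0.29229500751797727)) [ 0.48  1.17 -0.51  1.45  0.18  1.34  1.04]
```

```bash
python3 - <<'E'
from h import *
from plant import snapshot
a=snapshot("side")[:,:,::-1];b=snapshot("top")[:,:,::-1]
cv2.imwrite("pics/p1.png",np.hstack([cv2.resize(a[120:420,200:500],(400,400)),cv2.resize(b[120:360,260:500],(400,400))]))
E
```

```text
(no output)
```

View pics/p1.png

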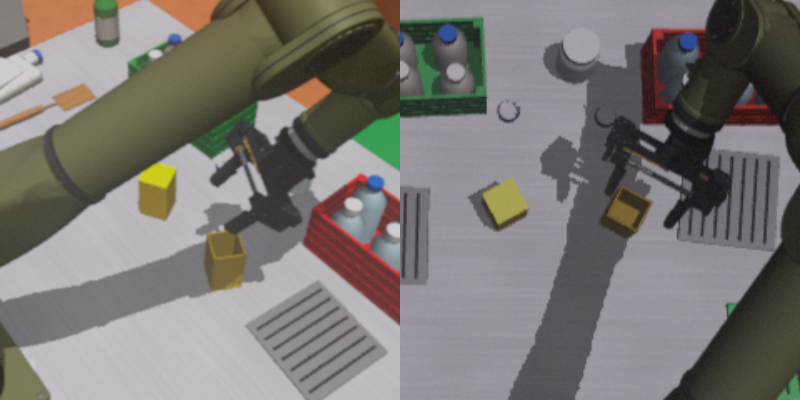

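The side view (left half) has the open cup at (225,260), and the top view (right half) has it at (627,212). The fingers straddle it along the right axis, and the arm is clear of the crate and the other cup. Descending and gripping.

```bash
python3 -m handwheel '[[[0.03,0.03,0,0,0,0.001],[0.055,0.055,0,0,0,0.001],[0.08,0.08,0,0,0,0.001],[0.095,0.095,0,0,0,0.001],[0.104,0.104,0,0,0,0.001],[0.104,0.104,0,0,0,0.001],[0.104,0.104,0,0,0,0.001]]]'
python3 -m handwheel '[[[0,0,0,0,0,0],[0,0,0,0,0,0],[0,0,0,0,0,0],[0,0,0,0,0,0],[0,0,0,0,0,0],[0,0,0,0,0,0],[0,0,0,0,0,0],[0,0,0,0,0,0]]]' -1 25
python3 -c "
from h import *
go([.468,-.102,.20],151,45,-1,0)"
```

```text
clock: 4.37
tool_pos: [0.4564, -0.0955, 0.0618]
eef_rot: [-0.565, 0.425, 0.097, 0.7]
contact_force: [-0.1, -0.4, 0.6]
opening: 1.002
clock: 5.03
tool_pos: [0.4567, -0.0953, 0.0619]
eef_rot: [-0.566, 0.425, 0.097, 0.7]
contact_force: [1.1, 0.4, 5.6]
opening: 0.653
shift [-0.0881 -0.0882 -0.0006] turn [ 0.0004 -0.0004  0.0009] rows 3.0 t 5.03 F [1.1 0.4 5.6] op 0.653
```

```bash
python3 -m handwheel '[[[-0.02,-0.02,0,0,0,0],[-0.05,-0.05,0,0,0,0],[-0.08,-0.08,0,0,0,0],[-0.11,-0.11,0,0,0,0],[-0.14,-0.14,0,0,0,0],[-0.14,-0.14,0,0,0,0],[-0.14,-0.14,0,0,0,0]]]'
python3 -c "
from h import *
go([.47,-.1,.25],151,90,-1)
go([.47,-.1,.25],-90,45,1)"
```

```text
clock: 5.62
tool_pos: [0.4571, -0.095, 0.2607]
eef_rot: [-0.567, 0.424, 0.096, 0.7]
contact_force: [0.5, -0.5, -1.9]
opening: 0.658
shift [0.0306 0.0116 0.0019] turn [ 0.0005 -0.0002 -0.2475] rows 6.2 t 5.62 F [ 0.5 -0.5 -1.9] op 0.658
ik fail at 0.8
end margin None [ 0.35  0.61 -0.3   1.8   0.09  0.97  1.09]
shift [ 0.0313  0.0031 -0.0098] turn [-0.001   0.3727 -0.4454] rows 14.6 t 5.62 F [ 0.5 -0.5 -1.9] op 0.658
ik fail at 0.30000000000000004
end margin None [ 0.47  0.75 -0.51  1.58  0.14  1.35  0.78]
```

```bash
python3 -m handwheel '[[[0.03,0.003,-0.01,0,0.373,-0.445],[0.03,0.003,-0.01,0,0.373,-0.445],[0.03,0.003,-0.01,0,0.373,-0.445],[0.03,0.003,-0.01,0,0.373,-0.445],[0.03,0.003,-0.01,0,0.373,-0.445],[0.03,0.003,-0.01,0,0.373,-0.445],[0.03,0.003,-0.01,0,0.373,-0.445],[0.03,0.003,-0.01,0,0.373,-0.445],[0.03,0.003,-0.01,0,0.373,-0.445],[0.03,0.003,-0.01,0,0.373,-0.445],[0.03,0.003,-0.01,0,0.373,-0.445],[0.03,0.003,-0.01,0,0.373,-0.445]]]'
python3 -c "
from h import *
from plant import r
print(r.get_state()['q'])
go([.47,-.1,.25],-90,45,1)"
```

```text
clock: 6.62
tool_pos: [0.4667, -0.1133, 0.2351]
eef_rot: [0.68, -0.323, 0.539, -0.378]
contact_force: [-0.2, -0.0, -1.2]
opening: 0.654
[-0.2707  0.5865  0.1045  2.0555  0.6892  0.7676 -0.5445]
shift [ 0.0015 -0.0013  0.003 ] turn [ 0.0014  0.0682 -0.0816] rows 2.7 t 6.62 F [-0.2 -0.  -1.2] op 0.654
end margin (np.float64(0.4703628510491962), np.float64(0.778448421862272), np.float64(0.4669990290268098)) [-0.51  0.7   0.28  2.09  0.84  0.82 -1.  ]
```

```bash
python3 -m handwheel '[[[0.0015,-0.0013,0.003,0.001,0.068,-0.082],[0.0015,-0.0013,0.003,0.001,0.068,-0.082],[0.0015,-0.0013,0.003,0.001,0.068,-0.082],[0.0015,-0.0013,0.003,0.001,0.068,-0.082],[0.0015,-0.0013,0.003,0.001,0.068,-0.082]]]'
python3 - <<'E'
from h import *
from plant import snapshot
go([.47,-.1,.25],-90,45,1,0)
go([.47,-.1,.034],-90,45,1)
a=snapshot("side")[:,:,::-1];b=snapshot("top")[:,:,::-1]
cv2.imwrite("pics/p2.png",np.hstack([cv2.resize(a[80:380,200:500],(400,400)),cv2.resize(b[120:360,260:500],(400,400))]))
E
```

```text
clock: 7.03
tool_pos: [0.4705, -0.1125, 0.2359]
eef_rot: [0.656, -0.271, 0.65, -0.272]
contact_force: [-0.1, 0.0, -0.4]
opening: 0.658
shift [ 0.0011  0.0002 -0.0006] turn [ 0.0006  0.0029 -0.0008] rows 0.1 t 7.03 F [-0.1  0.  -0.4] op 0.658
shift [-0.1512  0.1533  0.0011] turn [ 0.0006  0.0029 -0.0008] rows 5.2 t 7.03 F [-0.1  0.  -0.4] op 0.658
ik fail at 0.1
end margin None [-0.52  0.7   0.29  2.09  0.83  0.81 -0.98]
```

View pics/p2.png

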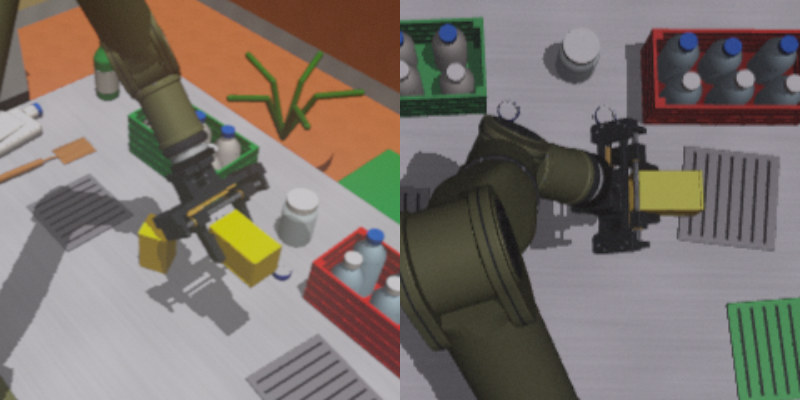

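Both views show the cup held horizontally (yellow box at (245,245) side and (670,190) top). The mouth is to the left and the base to the right, with everything around it clear. Lowering now.

```bash
python3 -m handwheel '[[[-0.025,0.025,0,0.001,0.003,0],[-0.05,0.05,0,0.001,0.003,0],[-0.075,0.075,0,0.001,0.003,0],[-0.1,0.1,0,0.001,0.003,0],[-0.12,0.122,0,0.001,0.003,0],[-0.138,0.14,0,0.001,0.003,0],[-0.151,0.153,0.001,0.001,0.003,0],[-0.151,0.153,0.001,0.001,0.003,0],[-0.151,0.153,0.001,0.001,0.003,0]]]'
python3 -m handwheel '[[[-0.0015,0.0015,0,0,0,0],[-0.003,0.003,0,0,0,0],[-0.003,0.003,0,0,0,0]]]'
python3 -c "
from h import *
go([.47,-.1,.029],-90,45,1,0)"
```

```text
clock: 7.88
tool_pos: [0.4716, -0.1152, 0.0226]
eef_rot: [0.65, -0.272, 0.655, -0.271]
contact_force: [0.5, -0.6, -0.6]
opening: 0.653
clock: 8.13
tool_pos: [0.4723, -0.1139, 0.0189]
eef_rot: [0.649, -0.272, 0.656, -0.272]
contact_force: [0.4, -0.1, -0.9]
opening: 0.655
shift [-0.0027  0.0021 -0.0023] turn [-0.0011 -0.0027 -0.0013] rows 0.1 t 8.13 F [ 0.4 -0.1 -0.9] op 0.655
```

```bash
python3 -m handwheel '[[[-0.001,0.001,0,0,0,0],[-0.002,0.002,0,0,0,0],[-0.002,0.002,0,0,0,0]]]';python3 -m handwheel '[[[-0.001,0.001,0,0,0,0],[-0.0015,0.0015,0,0,0,0],[-0.0015,0.0015,0,0,0,0]]]'
```

```text
clock: 8.38
tool_pos: [0.4719, -0.1136, 0.0153]
eef_rot: [0.65, -0.272, 0.655, -0.272]
contact_force: [-0.0, 0.2, -1.0]
opening: 0.656
clock: 8.63
tool_pos: [0.4719, -0.1139, 0.0133]
eef_rot: [0.65, -0.271, 0.656, -0.271]
contact_force: [-0.0, 0.1, -0.3]
opening: 0.657
```

```bash
python3 -m handwheel '[[[-0.0007,0.0007,0,0,0,0],[-0.0014,0.0014,0,0,0,0],[-0.0014,0.0014,0,0,0,0]]]';python3 -m handwheel '[[[-0.0007,0.0007,0,0,0,0],[-0.0014,0.0014,0,0,0,0],[-0.0014,0.0014,0,0,0,0]]]'
```

```text
clock: 8.88
tool_pos: [0.472, -0.1147, 0.0129]
eef_rot: [0.65, -0.27, 0.656, -0.27]
contact_force: [-1.2, 4.5, 9.2]
opening: 0.655
clock: 9.13
tool_pos: [0.472, -0.115, 0.0128]
eef_rot: [0.65, -0.269, 0.657, -0.27]
contact_force: [-1.3, 12.6, 23.3]
opening: 0.655
```

```bash
python3 -m handwheel '[[[0.0007,-0.0007,0,0,0,0],[0.0014,-0.0014,0,0,0,0],[0.0014,-0.0014,0,0,0,0]]]'; python3 -m handwheel '[[[0,0,0,0,0,0],[0,0,0,0,0,0],[0,0,0,0,0,0],[0,0,0,0,0,0],[0,0,0,0,0,0]]]' 1
python3 -m handwheel '[[[0,-0.02,0,0,0,0],[0,-0.05,0,0,0,0],[0,-0.08,0,0,0,0],[0,-0.11,0,0,0,0],[0,-0.15,0,0,0,0],[0,-0.15,0,0,0,0],[0,-0.15,0,0,0,0]]]'
python3 - <<'E'
from h import *
from plant import snapshot
go([.47,-.14,.17],-90,90,1)
go([.47,-.14,.15],90,65,-1)
a=snapshot("side")[:,:,::-1];b=snapshot("top")[:,:,::-1]
cv2.imwrite("pics/s3.png",a);cv2.imwrite("pics/t3.png",b)
cv2.imwrite("pics/p3.png",np.hstack([cv2.resize(a[160:400,250:490],(400,400)),cv2.resize(b[160:320,350:510],(400,400))]))
E
```

```text
clock: 9.38
tool_pos: [0.472, -0.115, 0.0128]
eef_rot: [0.65, -0.27, 0.656, -0.27]
contact_force: [-0.5, 3.7, 8.7]
opening: 0.657
clock: 9.8
tool_pos: [0.4717, -0.1137, 0.0109]
eef_rot: [0.65, -0.272, 0.655, -0.272]
contact_force: [-0.1, -0.4, 0.2]
opening: 0.994
clock: 10.38
tool_pos: [0.4724, -0.0063, 0.1181]
eef_rot: [0.649, -0.271, 0.656, -0.274]
contact_force: [0.7, -0.2, -0.3]
opening: 1.0
shift [ 0.1183  0.0705 -0.002 ] turn [-0.0028 -0.0013  0.248 ] rows 6.2 t 10.38 F [ 0.7 -0.2 -0.3] op 1.0
ik fail at 0.1
end margin None [-0.65  0.94  0.2   2.02  0.78  0.77 -1.23]
shift [ 0.0998  0.0778 -0.0022] turn [-0.0031 -0.0007  0.3869] rows 9.7 t 10.38 F [ 0.7 -0.2 -0.3] op 1.0
ik fail at 0.9
end margin None [ 0.57  0.76 -0.52  2.03  0.36  0.48 -0.15]
```

View pics/p3.png

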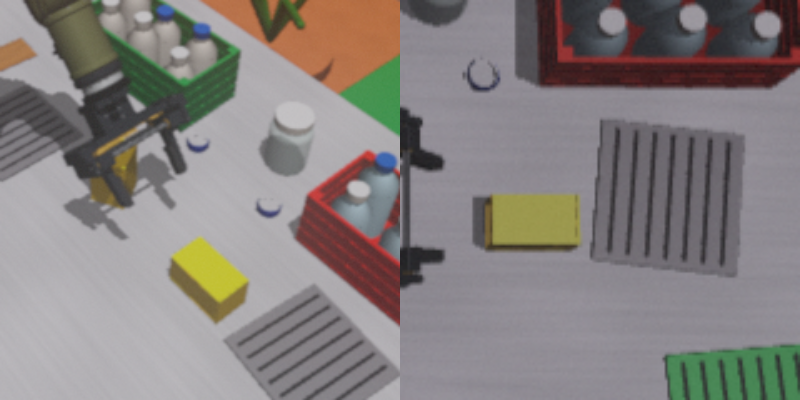

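The cup lies flat, mouth left, at (210,278) in the side half and (533,221) in the top half, just left of the mat. It's clear of everything.

```bash
python3 - <<'E'
from h import *
W=np.array([unproj("top",u/2.5+350,v/2.5+160,.058)[:2] for u,v in((487,195),(579,195),(579,246),(487,248))]);print(W,W.mean(0))
M=np.array([unproj("top",u/2.5+350,v/2.5+160,.006)[:2] for u,v in((602,120),(744,135),(737,276),(592,260))]);print(M.mean(0))
W=np.array([unproj("side",u*.6+250,v*.6+160,.058)[:2] for u,v in((200,238),(247,280),(215,305),(171,268))]);print(W,W.mean(0))
E
```

```text
[[ 0.4995 -0.5296]
 [ 0.5007 -0.635 ]
 [ 0.4421 -0.6301]
 [ 0.4387 -0.5253]] [ 0.4703 -0.58  ]
[ 0.5084 -0.7701]
[[ 0.4946 -0.0829]
 [ 0.4962 -0.1767]
 [ 0.4338 -0.1779]
 [ 0.4271 -0.0956]] [ 0.4629 -0.1333]
```

```bash
python3 - <<'E'
from h import *
W=np.array([unproj("top",(u-400)/2.5+350,v/2.5+160,.058)[:2] for u,v in((487,195),(579,195),(579,246),(487,248))]);print(W,W.mean(0))
M=np.array([unproj("top",(u-400)/2.5+350,v/2.5+160,.006)[:2] for u,v in((602,120),(744,135),(737,276),(592,260))]);print(M.mean(0))
E
```

```text
[[ 0.4945 -0.0733]
 [ 0.4957 -0.1779]
 [ 0.4374 -0.1763]
 [ 0.434  -0.0724]] [ 0.4654 -0.125 ]
[ 0.5032 -0.2954]
```

```bash
python3 -m handwheel '[[[0.099,0.078,-0.002,-0.003,0,0.387],[0.099,0.078,-0.002,-0.003,0,0.387],[0.099,0.078,-0.002,-0.003,0,0.387],[0.099,0.078,-0.002,-0.003,0,0.387],[0.099,0.078,-0.002,-0.003,0,0.387],[0.099,0.078,-0.002,-0.003,0,0.387],[0.099,0.078,-0.002,-0.003,0,0.387],[0.099,0.078,-0.002,-0.003,0,0.387],[0.099,0.078,-0.002,-0.003,0,0.387],[0.099,0.078,-0.002,-0.003,0,0.387],[0.099,0.078,-0.002,-0.003,0,0.387],[0.099,0.078,-0.002,-0.003,0,0.387]]]'
python3 -c "
from h import *
from plant import r
print(r.get_state()['q'])
go([.471,-.142,.15],90,65,-1,0)
go([.471,-.142,.032],90,65,-1)"
```

```text
clock: 11.48
tool_pos: [0.4656, -0.1408, 0.1271]
eef_rot: [-0.375, 0.603, -0.384, 0.59]
contact_force: [0.3, -0.9, -1.5]
opening: 0.997
[ 0.9055  0.9191 -0.7937  1.9095  0.3067  0.6616  0.0266]
shift [-0.0087 -0.0022  0.0052] turn [ 0.0001 -0.0072 -0.0005] rows 0.2 t 11.48 F [ 0.3 -0.9 -1.5] op 0.997
shift [0.0413 0.1047 0.0064] turn [ 0.0001 -0.0072 -0.0005] rows 2.7 t 11.48 F [ 0.3 -0.9 -1.5] op 0.997
ik fail at 0.1
end margin None [ 0.91  0.92 -0.79  1.91  0.31  0.66  0.03]
```

```bash
python3 -m handwheel '[[[0,0,0.006,0,-0.007,0],[0.007,0.026,0.006,0,-0.007,0],[0.015,0.046,0.006,0,-0.007,0],[0.023,0.064,0.006,0,-0.007,0],[0.023,0.064,0.006,0,-0.007,0],[0.023,0.064,0.006,0,-0.007,0]]]'
python3 -c "
from h import *
go([.471,-.142,.031],90,65,-1,0)"
```

```text
clock: 11.98
tool_pos: [0.4746, -0.1247, 0.0645]
eef_rot: [-0.386, 0.59, -0.376, 0.601]
contact_force: [-0.3, -0.9, -0.3]
opening: 0.996
shift [ 0.0296  0.0422 -0.0041] turn [0.0012 0.007  0.0012] rows 1.2 t 11.98 F [-0.3 -0.9 -0.3] op 0.996
```

```bash
python3 -m handwheel '[[[0.01,0.015,-0.004,0.001,0.007,0.001],[0.02,0.029,-0.004,0.001,0.007,0.001],[0.029,0.042,-0.004,0.001,0.007,0.001],[0.029,0.042,-0.004,0.001,0.007,0.001],[0.029,0.042,-0.004,0.001,0.007,0.001]]]'
python3 -c "
from h import *
go([.471,-.142,.031],90,65,-1,0)"
```

```text
clock: 12.4
tool_pos: [0.472, -0.1352, 0.0151]
eef_rot: [-0.379, 0.596, -0.382, 0.596]
contact_force: [0.4, 0.2, 0.2]
opening: 0.999
shift [-0.0005  0.0017 -0.001 ] turn [-0.001  -0.0008  0.0002] rows 0.0 t 12.4 F [0.4 0.2 0.2] op 0.999
```

```bash
python3 -m handwheel '[[[0,0,0,0,0,0],[0,0,0,0,0,0],[0,0,0,0,0,0],[0,0,0,0,0,0],[0,0,0,0,0,0],[0,0,0,0,0,0],[0,0,0,0,0,0]]]' -1 25
python3 -m handwheel '[[[-0.01,-0.022,0,0,0,0],[-0.025,-0.054,0,0,0,0],[-0.042,-0.09,0,0,0,0],[-0.06,-0.128,0,0,0,0],[-0.076,-0.163,0,0,0,0],[-0.085,-0.181,0,0,0,0],[-0.085,-0.181,0,0,0,0]]]'
python3 -c "
from h import *
go([.503,-.2,.22],-90,25,1)
go([.503,-.296,.17],-90,25,1)"
```

```text
clock: 12.98
tool_pos: [0.4716, -0.1361, 0.0145]
eef_rot: [-0.378, 0.597, -0.382, 0.596]
contact_force: [0.5, -1.0, 5.6]
opening: 0.657
clock: 13.57
tool_pos: [0.4735, -0.1355, 0.218]
eef_rot: [-0.377, 0.595, -0.384, 0.597]
contact_force: [-0.4, 0.7, -1.1]
opening: 0.657
shift [ 0.0766 -0.0286  0.0299] turn [-0.002  -0.0029 -0.4992] rows 12.6 t 13.57 F [-0.4  0.7 -1.1] op 0.657
end margin (np.float64(0.5093147833270231), np.float64(0.6897226826733898), np.float64(0.34972226696761666)) [-0.23  0.92 -0.02  2.05  1.26  1.2  -1.39]
shift [ 0.1847 -0.0236  0.0301] turn [-0.002  -0.0029 -0.4992] rows 12.6 t 13.57 F [-0.4  0.7 -1.1] op 0.657
end margin (np.float64(0.49836103043315605), np.float64(0.6440578512774663), np.float64(0.29976056781566807)) [-0.05  1.02 -0.01  2.06  1.49  1.15 -1.5 ]
```

```bash
python3 -m handwheel '[[[0.185,-0.024,0.03,-0.002,-0.003,-0.499],[0.185,-0.024,0.03,-0.002,-0.003,-0.499],[0.185,-0.024,0.03,-0.002,-0.003,-0.499],[0.185,-0.024,0.03,-0.002,-0.003,-0.499],[0.185,-0.024,0.03,-0.002,-0.003,-0.499],[0.185,-0.024,0.03,-0.002,-0.003,-0.499],[0.185,-0.024,0.03,-0.002,-0.003,-0.499],[0.185,-0.024,0.03,-0.002,-0.003,-0.499],[0.185,-0.024,0.03,-0.002,-0.003,-0.499],[0.185,-0.024,0.03,-0.002,-0.003,-0.499],[0.185,-0.024,0.03,-0.002,-0.003,-0.499],[0.185,-0.024,0.03,-0.002,-0.003,-0.499]]]'
python3 -m handwheel '[[[0,0,0,0,0,0],[0,0,0,0,0,0],[0,0,0,0,0,0]]]'
python3 - <<'E'
from h import *
from plant import snapshot
go([.503,-.296,.17],-90,25,1,0)
go([.503,-.296,.08],-90,25,1)
a=snapshot("side")[:,:,::-1];b=snapshot("top")[:,:,::-1]
cv2.imwrite("pics/p4.png",np.hstack([cv2.resize(a[160:460,290:590],(400,400)),cv2.resize(b[140:340,320:520],(400,400))]))
E
```

```text
clock: 14.57
tool_pos: [0.501, -0.3119, 0.1572]
eef_rot: [0.685, -0.186, 0.679, -0.188]
contact_force: [-0.8, -0.2, -2.0]
opening: 0.656
clock: 14.82
tool_pos: [0.4995, -0.3148, 0.158]
eef_rot: [0.684, -0.191, 0.679, -0.188]
contact_force: [-0.0, -1.4, -0.5]
opening: 0.65
shift [ 0.0026 -0.0034  0.0035] turn [ 0.0017  0.0019 -0.0337] rows 0.8 t 14.82 F [-0.  -1.4 -0.5] op 0.65
shift [-0.0744  0.043   0.0042] turn [ 0.0017  0.0019 -0.0337] rows 2.1 t 14.82 F [-0.  -1.4 -0.5] op 0.65
end margin (np.float64(0.5383986342436562), np.float64(0.5397385889015068), np.float64(0.20981717496903252)) [-0.19  1.22  0.23  2.02  1.51  0.91 -1.66]
```

View pics/p4.png

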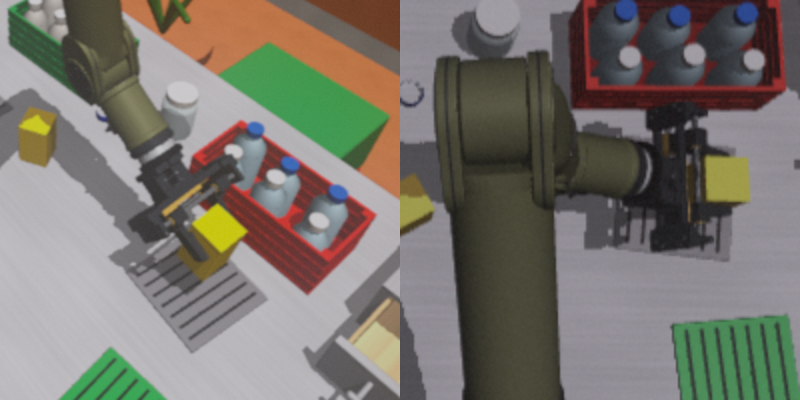

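The cup is now mouth-down, with its closed base up at (220,230) side and (727,180) top, above the grey right mat. The other cup is untouched at (38,135). Lowering.

```bash
python3 -m handwheel '[[[0,0,0.004,0.002,0.002,-0.034],[-0.02,0.012,0.004,0.002,0.002,-0.034],[-0.04,0.023,0.004,0.002,0.002,-0.034],[-0.06,0.035,0.004,0.002,0.002,-0.034],[-0.074,0.043,0.004,0.002,0.002,-0.034],[-0.074,0.043,0.004,0.002,0.002,-0.034],[-0.074,0.043,0.004,0.002,0.002,-0.034]]]'
python3 -c "
from h import *
go([.503,-.296,.072],-90,25,1,0)"
```

```text
clock: 15.5
tool_pos: [0.5033, -0.3138, 0.073]
eef_rot: [0.69, -0.152, 0.691, -0.153]
contact_force: [0.5, -0.3, -0.4]
opening: 0.656
shift [-0.0085  0.0033 -0.0004] turn [-0.0003 -0.0008  0.0006] rows 0.2 t 15.5 F [ 0.5 -0.3 -0.4] op 0.656
```

```bash
python3 -m handwheel '[[[-0.003,0.0012,0,0,-0.001,0.0005],[-0.005,0.002,0,0,-0.001,0.0005],[-0.005,0.002,0,0,-0.001,0.0005]]]'; python3 -m handwheel '[[[-0.001,0.0005,0,0,0,0],[-0.002,0.001,0,0,0,0],[-0.002,0.001,0,0,0,0]]]';  python3 -m handwheel '[[[-0.001,0.0005,0,0,0,0],[-0.002,0.001,0,0,0,0],[-0.002,0.001,0,0,0,0]]]'
```

```text
clock: 15.75
tool_pos: [0.5039, -0.3122, 0.0674]
eef_rot: [0.691, -0.152, 0.69, -0.154]
contact_force: [-0.5, -0.2, -0.6]
opening: 0.659
clock: 16.0
tool_pos: [0.5039, -0.3124, 0.0658]
eef_rot: [0.691, -0.15, 0.69, -0.153]
contact_force: [-0.6, 1.4, 4.6]
opening: 0.659
clock: 16.25
tool_pos: [0.5037, -0.3132, 0.0656]
eef_rot: [0.691, -0.149, 0.691, -0.152]
contact_force: [-1.4, 5.7, 12.8]
opening: 0.657
```

```bash
python3 -m handwheel '[[[0.001,-0.0005,0,0,0,0],[0.0025,-0.001,0,0,0,0],[0.0025,-0.001,0,0,0,0]]]'; python3 -m handwheel '[[[0,0,0,0,0,0],[0,0,0,0,0,0],[0,0,0,0,0,0],[0,0,0,0,0,0],[0,0,0,0,0,0]]]' 1
python3 -m handwheel '[[[0,-0.015,0,0,0,0],[0,-0.035,0,0,0,0],[0,-0.055,0,0,0,0],[0,-0.075,0,0,0,0],[0.03,-0.09,0,0,0,0],[0.06,-0.104,0,0,0,0],[0.09,-0.118,0,0,0,0],[0.12,-0.132,0,0,0,0],[0.12,-0.132,0,0,0,0],[0.12,-0.132,0,0,0,0]]]'
python3 - <<'E'
from h import *
from plant import snapshot
a=snapshot("side")[:,:,::-1];b=snapshot("top")[:,:,::-1]
cv2.imwrite("pics/p5.png",np.hstack([cv2.resize(a[160:460,290:590],(400,400)),cv2.resize(b[120:320,330:530],(400,400))]))
E
```

```text
clock: 16.5
tool_pos: [0.5038, -0.3126, 0.0657]
eef_rot: [0.691, -0.151, 0.69, -0.154]
contact_force: [0.4, 1.6, 3.9]
opening: 0.656
clock: 16.92
tool_pos: [0.5036, -0.3122, 0.0644]
eef_rot: [0.691, -0.152, 0.689, -0.154]
contact_force: [0.7, -0.5, 0.0]
opening: 0.989
clock: 17.75
tool_pos: [0.5039, -0.2433, 0.2306]
eef_rot: [0.69, -0.152, 0.691, -0.155]
contact_force: [0.1, 0.9, -0.6]
opening: 1.0
```

View pics/p5.png

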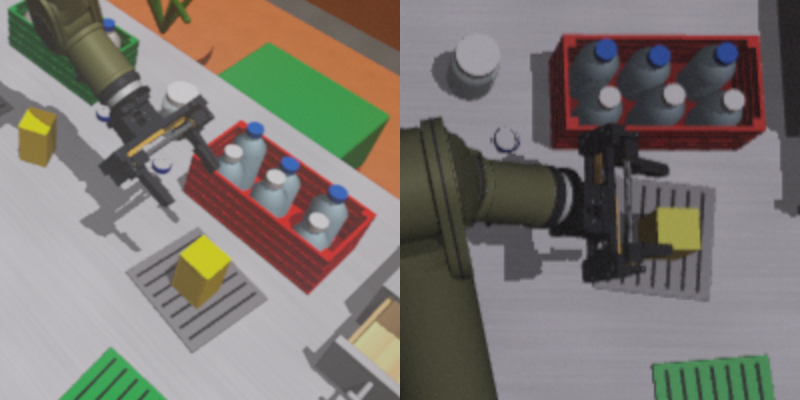

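```bash
python3 - <<'E'
from h import *
from plant import job,r
print(unproj("top",278/2+330,230/2+120,.106), unproj("side",205*.75+290,258*.75+160,.106)); print(r.get_state()["qd"].round(3),r.get_state()["contact_force"])
print(job.finish_job())
E
```

```text
[ 0.4973 -0.2981  0.106 ] [ 0.4983 -0.3006  0.106 ]
[ 0.001  0.024 -0.004  0.001 -0.     0.002  0.002] [-0.1031  0.8661 -0.2211]
the job is handed in; nothing more can be done
None
```

The mouth-up cup now stands mouth-down near the middle of the grey right mat, on the same side as the red crate (y < 0). I handed the job in at about 18 s on the robot's clock.

**How:** I gripped it with the tool tilted 45°, laid it on its side just left of the mat, and regripped it near the base. Then I turned it mouth-down, set it on the mat, let go and backed away.

**Last checks:**
- **Position:** the top camera puts the cup at (0.497, -0.298) and the side camera at (0.498, -0.301). The mat centre is about (0.503, -0.295), so it is roughly 7 mm off against the 45 mm allowed.
- **Upright and released:** the final picture shows it standing upright with the closed base up. The gripper is clear, and the wrist force is under 1 N.
- **Other things:** in the final picture the other cup, the jar and cap_b (the cap near the red crate) show no sign of having moved. The spatula and jug were outside that crop and cap_a was mostly hidden, but the arm never worked near them.

No check failed. The cup's tilt was judged by eye, not measured. My offline reach check reported false failures on several moves, and the arm reached all of those poses.

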